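Press the follower home in the salted-egg tub

TASK

The brining tub is packed with duck eggs: take the wooden tamper by its handle, lower it onto the white follower plate and press squarely and firmly, without slamming, until the plate bottoms out level and all three blue spring bolts have snapped over its edge, so that it stays down by itself. Touch the plate only with the tamper, check that it has stayed down level (press again if not), then stand the tamper back in its steel tray and leave everything else where it is.

Things in the scene. Friction and masses are not known exactly. Their poses are not given: they have to be found in the camera images.
- tub: Red round brining tub, fixed: 190 mm outside diameter, 175 mm high, inner radius 91 mm, open on top. Origin at the centre of its underside on the counter, z up. In it: two layers of duck eggs, three sprung posts that carry the follower, and a steel stop ring with uprights that guide the follower (inner radius 81.5 mm, about as high as the tub's rim or lower).
- tub_mouth (a point): Centre of the tub's mouth, 175 mm above its underside. The stop ring is set higher or lower to suit the fill, and this is not reported: its stops lie anywhere from 95 to 115 mm above the tub's underside, so the follower has 31 to 51 mm to go before it bottoms out: feel for it.
- tub_axis (a point): Point on the tub's axis 100 mm above its underside. Three blue spring bolts, 120 degrees apart on the stop ring, reach 6 mm inward over the follower's edge. Their noses slope: the follower pushes them back on its way down, they snap over it 2.5 mm before it sits on the stops, and then hold it down.
- follower: White slotted disc, 160 mm diameter, 8 mm thick, 0.18 kg, loose on the sprung posts in the tub. Origin at the centre of its underside, z up. At the start level, underside 146 mm above the counter. Latched, it stays level at 97 to 118 mm by itself; where a bolt has missed it, that side springs up and the disc is clearly tilted, or it comes all the way up.
- follower_top (a point): Centre of the follower's upper face, 8 mm above its underside. Pressing it takes 2 N at first, about 5 to 8 N near the bottom, and up to 8 N more while the bolts are pushed back (a hump, not the bottom); when they snap, the force drops, then rises steeply on the stops. 20 to 25 N is ample; over 60 N is too much.
- tamper: Turned beech tamper standing in its tray, 0.32 kg, 130 mm high: flat round foot 120 mm diameter, 20 mm thick; collar 52 mm diameter up to 54 mm; waist 30 mm diameter from 55 to 100 mm above its underside (grip here from above; fingertips may rest on the collar); knob 42 mm diameter above. Origin at the centre of its underside, z up along the handle.
- rest: Square steel tray for the tamper, fixed, 190 x 190 mm outside, rim 16 mm high and 4 mm thick, floor 4 mm thick. Origin at the centre of its underside on the counter, z up.
- egg_tray: Black egg tray with twelve eggs, 105 x 300 mm and 68 mm high, loose bystander. Origin at the centre of its underside.
- basket: Small red basket of eggs in straw, 120 x 200 mm, about 85 mm high, loose bystander. Origin at the centre of its underside.
- salt_jar: White jar with a blue cap, 90 mm diameter, 130 mm high, loose bystander. Origin at the centre of its underside.
- tub_lid: The tub's red lid lying flat, 198 mm diameter, 12 mm thick, loose bystander. Origin at the centre of its underside.

How it is judged (in metres and radians):
On the way:
1. the tamper is pressing the follower down, level, into the catching range (contact force between tamper and follower above 4 N and z of follower in the frame of tub below 0.122 m and angle between follower's own z axis and vertical below 0.06 rad), for 0.1 s.
At the end, for the whole second after the job is handed in: The follower stays down by itself in the tub, underside less than 122 mm above the tub's underside (that is, under the bolts), level within 0.04 rad and still; the tamper stands upright (within 0.06 rad) and at rest on the floor of its steel tray, its centre within 45 mm of the tray's centre (z of follower in the frame of tub below 0.122 m and angle between follower's own z axis and vertical below 0.04 rad and linear speed of each of follower, tamper below 0.01 m/s and horizontal distance between follower and tub below 0.01 m and not (contact force between tamper and follower above 0.1 N) and horizontal distance between tamper and rest below 0.045 m and height (world z) of tamper below 0.012 m and angle between tamper's own z axis and vertical below 0.06 rad); the robot touches nothing.
It fails at once if the follower is touched with the gripper or arm instead of the tamper (contact force between any of the fingers, the arm and follower above 0.5 N).
It fails at once if the tamper is slammed or forced on the follower with more than 60 N (contact force between tamper and follower above 60 N).
It fails at once if a bystander (egg tray, basket, salt jar, tub lid) is moved by more than 20 mm (distance of any of egg_tray, basket, salt_jar, tub_lid from where it was at the start of the episode above 0.02 m).
It also fails if it takes over 54 s, if anything falls off the work surface, if the arm or the gripper's body presses on something with over 40 N, if the wrist force passes 120 N, or if a joint passes its speed limit or range.

ROBOT

A 6-joint arm with a two-finger parallel gripper is mounted at the origin on the work surface. World frame = base frame: x ahead of the robot, y to its left, z up, the work surface at z = 0. Lengths are in mm, angles in rad, forces in N, time in s.
With the tool pointing down it reaches from about 350 to 975 mm from the base axis. Payload 7.1 kg.
Tool frame: the origin (TCP) lies midway between the tips of the shut fingers; the grasp point (between the pads) lies ctrl.tcp_to_grasp behind it (ctrl.tcp_to_grasp is the distance from the TCP to the grasp point, in mm); z points along the fingers, y is the direction in which the jaws open and shut (so a half turn about z gives the same grasp; the last joint's range is limited). The gripper opens to 88 mm and grips with 3 to 60 N. Pads are 20 mm wide; open, the fingers measure 115 mm over their backs; the gripper's body (75 mm by 178 mm) begins 61 mm behind the grasp point.
Start: joints at [1.303, 0.423, 1.63, -0, 1.089, -0.019], TCP at [153.869, 605.746, 191.475] pointing down, gripper open.
Joint ranges: [-3, 3], [-0.9, 2.11], [0.09, 2.58], [-1.31, 4.45], [0.11, 2.69], [-2.54, 2.54]. Speed limits (rad/s): [2.39, 2.39, 3.01, 3.14, 3.14, 3.14].

INTERFACE

Orientations are given as a rotation vector (axis times angle).
In Python, from workcell import ctrl gives the robot as it stands.
- The arm moves only by the tool play_rows, never from a script. Its argument "increments" is text: rows parted by semicolons, each of 5 numbers parted by spaces: the opening, from 0 (shut) to 1 (fully open), then the shift along the world's x, y, z in m, then the turn about the world's z in degrees. A call has 1 to 20 rows; each row shifts and turns the commanded pose from where the row before left it; what a row does not reach is not made up. A row lasts 1/10 s, in which the tool goes at most 50 mm and 8.59 degrees, less where a joint would pass 70% of its speed; a pose out of reach is approached as far as the arm can. A call is refused whole if a number of a shift passes 0.05 or a number of a turn 8.59, either way. A call with a gripper value outside its range is refused whole. The fingers move at their own pace and stop on an object; the grip force is fixed at half the most. Time passes only in rows, so rows that do not move let the fingers close. It gives the time, the measured TCP pose, the force and the opening at its end, in the units of the state.
- ctrl.get_obs(): the state, without advancing time (a new reading comes with each control period).
- ctrl.get_image(name): name is "scene" or "top" or "wrist"; returns a dict with "img" (420x560x3 uint8, red, green, blue), "range_z" (420x560 float32, mm along the optical axis (not along the pixel's ray), 0 where there is no reading), "vertical_fov" (degrees; the focal length in pixels is half the picture's height over the tangent of half this angle, whatever the lens; pixels are square), "cx", "cy" (the principal point, pixels), "origin" and "attitude" of the camera in the world. Camera axes: x right, y down, z forward; pixel columns grow to the right and rows downward; lengths in mm; the calibration is good to about 2 mm. A picture is of the moment at which its call begins.
- ctrl.close_job(): hands the job in, once; it reports no verdict.
The state is a dict: "t": time; "qpos": joint angles; "qvel": joint speeds; "joint_torque": joint torques, N m; "ee_pos": TCP position; "orientation": TCP orientation; "ft_force": force on the tool from outside, world axes, zero at the start; "moment": the same for the moment, N m; "width": finger opening in mm.
Only numpy, scipy, OpenCV 4.12 (cv2) and the standard library are available. Lean on these libraries where they do the work, as an engineer would, in place of code of your own. Each camera call takes 0.05 s, during which the arm holds its last target. There are 200 camera calls.

## Working session

There is one attempt and no reset: what is moved stays moved. The work goes in short steps, Python scripts to look and compute and a tool call to move; the robot and the scene stay as the last step left them, time stands still between calls to the robot, and variables do not carry over. Pictures are saved under pics/ and viewed, on a budget of 10 in all, crops included, one or two more only if the job needs it, and the job is handed in when it is done.

Besides the shell and the picture viewer there is one more tool, called after ">>>" in YAML: its name, and indented under it one key for each argument. play_rows: Moves the arm, as the interface text tells. Its arguments: {"type":"object","properties":{"increments":{"type":"string"}},"required":["increments"]}

```bash
mkdir -p pics; ls; cat > h.py <<'E'
import numpy as np, cv2
from scipy.spatial.transform import Rotation as R
from workcell import ctrl
def cloud(name,save=None):
    d=ctrl.get_image(name); im=d["img"]; z=d["range_z"].astype(float)
    f=im.shape[0]/2/np.tan(np.radians(d["vertical_fov"])/2)
    v,u=np.mgrid[:im.shape[0],:im.shape[1]]
    P=np.stack([(u-d["cx"])/f*z,(v-d["cy"])/f*z,z],-1)
    a=np.array(d["attitude"],float)
    M=R.from_rotvec(a).as_matrix() if a.size==3 else a.reshape(3,3)
    W=P@M.T+np.array(d["origin"]); W[z<=0]=np.nan
    if save: cv2.imwrite("pics/"+save,im[:,:,::-1])
    return im,W,d
E
python3 - <<'E'
from h import *
im,W,d=cloud("top","top0.png"); print(d["origin"],d["attitude"],d["vertical_fov"])
im2,W2,d2=cloud("scene","scene0.png")
np.savez("top0.npz",W=W,im=im); np.savez("scene0.npz",W=W2,im=im2)
print(ctrl.get_obs(),ctrl.tcp_to_grasp)
E
```

```text
pics
[ 496.16097031    2.80855691 1432.98999186] [-2.18655997  2.15592441 -0.0801766 ] 53.83645110754432
{'t': 0.1, 'qpos': array([ 1.30297660e+00,  4.23753012e-01,  1.63062922e+00, -2.42330482e-06,
        1.08856885e+00, -1.89427456e-02]), 'qvel': array([-7.91333827e-04,  5.79647646e-05, -2.11623418e-03,  1.04034956e-03,
        1.05139984e-03,  1.20913854e-03]), 'joint_torque': array([-4.20292854e-04, -5.45616782e+01, -2.74324518e+01,  6.43888582e-02,
        1.88674981e-02, -8.19662738e-07]), 'ee_pos': array([153.74344147, 605.23020781, 190.7804234 ]), 'orientation': array([-3.89901224e-01, -3.11710936e+00,  2.11228031e-03]), 'ft_force': array([-0.07508164, -0.4744078 , -0.47900774]), 'moment': array([ 0.00424993,  0.0288339 , -0.01144463]), 'width': 88.10823024769498} 18.700000000000003
```

View pics/top0.png

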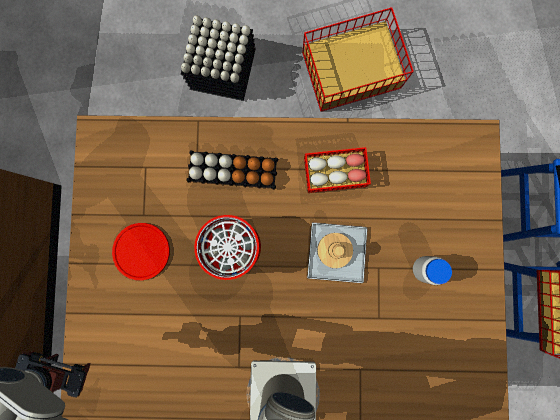

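View pics/scene0.png

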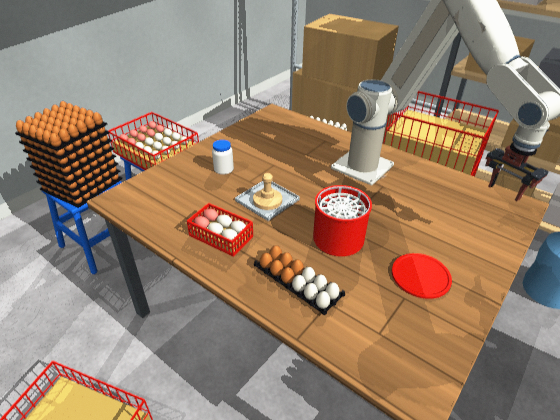

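The top view shows the lid at (142,250), the tub at (228,246), the tamper at (337,250) in its tray, the jar at (433,270), the egg tray at (233,170) and the basket at (337,170). Next I fit positions from depth.

```bash
python3 - <<'E'
from h import *
from scipy.optimize import least_squares
def fit(p,r=None):
    c0=(p.max(0)+p.min(0))/2
    s=least_squares(lambda q:np.hypot(*(p-q[:2]).T)-(q[2] if r is None else r),[*c0,50],loss="soft_l1",f_scale=2)
    return s.x.round(1),c0.round(1),len(p)
for n in("top0","scene0"):
    W=np.load(n+".npz")["W"]; x,y,z=W[...,0],W[...,1],W[...,2]
    if n=="top0":
        c=W[246,228];t=W[250,337];print("px",c,t); T=np.array([c[0],c[1]]);K=np.array([t[0],t[1]])
    dt=np.hypot(x-T[0],y-T[1]);dk=np.hypot(x-K[0],y-K[1])
    m=(dt<130)&(z>168)&(z<182);print(n,"tub rim",fit(np.c_[x[m],y[m]]),np.median(z[m]))
    m=(dt<78)&(z>145)&(z<162);print("follower c",np.c_[x,y][:0].shape,x[m].mean(),y[m].mean(),np.median(z[m]),m.sum())
    m=(dk<80)&(z>110);print("knob",x[m].mean(),y[m].mean(),z[m].max(),m.sum())
    m=(dk<90)&(z>20)&(z<30);print("foot",fit(np.c_[x[m],y[m]],),m.sum())
    m=(dk<150)&(z>11)&(z<19);q=np.c_[x[m],y[m]].astype(np.float32);print("tray",cv2.minAreaRect(q),len(q))
W=np.load("top0.npz")["W"]
print("table z",np.nanmedian(W[300:330,300:400,2]))
# wide look at the tall stuff
E
```

```text
px [491.23136718 173.49281145 156.71495998] [ 483.72838868 -164.07316118  136.78320226]
top0 tub rim (array([488.9, 176. ,  93. ]), array([488.9, 176.9]), 701) 175.28387560725992
follower c (0, 1120) 491.8133723626558 173.14853185286228 153.9644778074437 1039
knob 482.41998354292224 -169.91022874297 139.128098532452 147
foot (array([ 482.8, -172.2,   48.8]), array([ 496.4, -156.9]), 577) 577
tray ((474.6957702636719, -180.05886840820312), (190.2291259765625, 189.90631103515625), 85.87539672851562) 269
scene0 tub rim (array([490.9, 179. ,  93.1]), array([488.5, 178.5]), 480) 175.118911623553
follower c (0, 1120) 485.2837513441746 171.935591428694 153.78463081231166 669
knob 489.27411542114936 -164.0497896211835 138.01091507810952 92
foot (array([ 481.9, -170.5,   50.6]), array([ 482.7, -154.9]), 242) 242
tray ((454.66717529296875, -175.57737731933594), (196.38287353515625, 237.78009033203125), 86.20355224609375) 237
table z 0.5320521295218441
```

>>> play_rows:
  increments: "1 0.04 -0.03 0.005 0;1 0.04 -0.03 0.005 0;1 0.04 -0.03 0.005 0;1 0.04 -0.03 0.005 0;1 0.04 -0.03 0.005 0;1 0.04 -0.03 0.005 0;1 0.04 -0.03 0 0;1 0.04 -0.03 0 0;1 0.01 -0.04 0 0;1 0 -0.04 0 0;1 0 -0.04 0 0;1 0 -0.04 0 0;1 0 -0.04 0 0;1 0 -0.04 0 0;1 0 -0.04 0 0;1 0 -0.04 0 0;1 0 -0.04 0 0;1 0 -0.04 0 0;1 0 -0.04 0 0;1 0 -0.04 0 0"

```text
t: 2.1
ee_pos: [482.2, -114.9, 221.2]
orientation: [-0.39, -3.117, -0.0]
ft_force: [0.9, 0.1, 0.2]
width: 87.8
```

>>> play_rows:
  increments: "1 0 -0.04 0 0;1 0 -0.03 0 0;1 0 -0.03 0 0;1 0 0 0 0;1 0 0 0 0"

```text
t: 2.6
ee_pos: [482.2, -213.4, 220.9]
orientation: [-0.392, -3.116, -0.001]
ft_force: [0.5, 1.7, 0.4]
width: 87.7
```

```bash
python3 - <<'E'
from h import *
im,W,d=cloud("wrist","w1.png"); np.savez("w1.npz",W=W)
o=ctrl.get_obs();print(o["t"],o["ee_pos"],o["orientation"],o["qpos"],d["origin"])
x,y,z=W[...,0],W[...,1],W[...,2];dk=np.hypot(x-482,y+171)
for a,b in((110,145),(20,30),(56,62)):
    m=(dk<90)&(z>a)&(z<b)
    if m.sum()>20:
        q=np.c_[x[m],y[m]].astype(np.float32);print(a,b,m.sum(),cv2.minEnclosingCircle(q),np.median(z[m]))
E
```

```text
2.65 [ 482.28166091 -212.78004652  220.96350655] [-3.90415102e-01 -3.11634177e+00 -9.56632008e-04] [-4.38281142e-01  2.44411076e-01  1.81733117e+00  3.45384138e-04
  1.08088531e+00 -1.75997891e+00] [ 415.31804273 -198.18460309  414.47586495]
110 145 2043 ((482.44903564453125, -173.25230407714844), 21.05087661743164) 132.96126244848892
20 30 5504 ((482.5826721191406, -173.31687927246094), 60.01438522338867) 26.437288357521993
56 62 691 ((482.4175109863281, -173.3367462158203), 25.907859802246094) 58.653871675875735
```

View pics/w1.png

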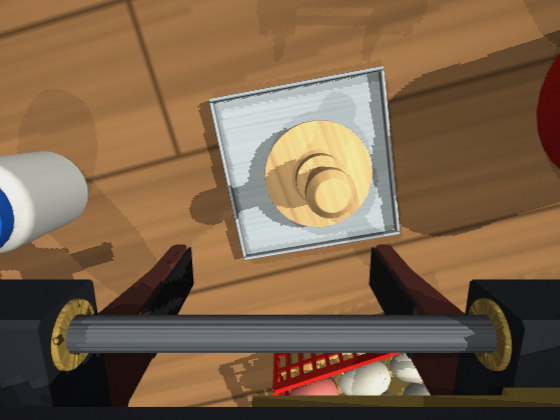

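The wrist view puts the knob at (333,192) and the foot at (318,173). The fitted axis is (482.5, -173.3), and the fitted diameters match the stated ones. Next I centre over it and descend.

>>> play_rows:
  increments: "1 0 0.02 0 0;1 0 0.02 0 0;1 0 0 0 0;1 0 0 -0.02 0;1 0 0 -0.02 0;1 0 0 -0.02 0;1 0 0 -0.02 0;1 0 0 -0.02 0;1 0 0 -0.02 0;1 0 0 -0.02 0;1 0 0 -0.01 0;1 0 0 -0.008 0;1 0 0 0 0;1 0 0 0 0"

```text
t: 4.05
ee_pos: [483.1, -173.4, 63.8]
orientation: [0.389, 3.117, -0.0]
ft_force: [-0.1, 0.5, -0.5]
width: 87.7
```

>>> play_rows:
  increments: "0 0 0 0 0;0 0 0 0 0;0 0 0 0 0;0 0 0 0 0;0 0 0 0 0;0 0 0 0 0;0 0 0 0 0;0 0 0 0 0"

```text
t: 4.85
ee_pos: [482.8, -173.2, 63.4]
orientation: [0.39, 3.117, 0.0]
ft_force: [0.3, 2.9, 1.0]
width: 40.9
```

>>> play_rows:
  increments: "0 0 0 0 0;0 0 0 0 0;0 0 0 0 0;0 0 0 0 0;0 0 0 0 0;0 0 0 0 0"

```text
t: 5.45
ee_pos: [482.8, -173.3, 63.4]
orientation: [0.39, 3.117, 0.0]
ft_force: [0.7, 3.6, 2.8]
width: 41.3
```

>>> play_rows:
  increments: "0 0 0 0.005 0;0 0 0 0.01 0;0 0 0 0.02 0;0 0 0 0.02 0;0 0 0 0.02 0;0 0 0 0.02 0;0 0 0 0.02 0;0 0 0 0.02 0;0 0 0 0.02 0;0 0 0 0.02 0;0 0 0 0.02 0;0 0 0 0.005 0;0 0 0 0 0"

```text
t: 6.75
ee_pos: [482.7, -173.6, 264.0]
orientation: [0.39, 3.116, -0.001]
ft_force: [0.7, -0.4, -3.9]
width: 40.9
```

```bash
python3 - <<'E'
from h import *
o=ctrl.get_obs();print(o["t"],o["ee_pos"],o["ft_force"],o["width"])
im,W,d=cloud("wrist","w2.png"); np.savez("w2.npz",W=W)
x,y,z=W[...,0],W[...,1],W[...,2];dk=np.hypot(x-482,y+173)
m=(dk<70)&(z>150)&(z<230);h,e=np.histogram(z[m],40);print(list(zip(e.round(),h)))
E
```

```text
6.75 [ 482.70362327 -173.62889853  263.97585117] [ 0.72387794 -0.36640867 -3.90722656] 40.889637547054846
[(np.float64(208.0), np.int64(5)), (np.float64(208.0), np.int64(3)), (np.float64(209.0), np.int64(1)), (np.float64(209.0), np.int64(3)), (np.float64(210.0), np.int64(1)), (np.float64(210.0), np.int64(1)), (np.float64(211.0), np.int64(3)), (np.float64(212.0), np.int64(3)), (np.float64(212.0), np.int64(3)), (np.float64(213.0), np.int64(2)), (np.float64(213.0), np.int64(2)), (np.float64(214.0), np.int64(1)), (np.float64(214.0), np.int64(0)), (np.float64(215.0), np.int64(0)), (np.float64(215.0), np.int64(1)), (np.float64(216.0), np.int64(2)), (np.float64(217.0), np.int64(2)), (np.float64(217.0), np.int64(3)), (np.float64(218.0), np.int64(2)), (np.float64(218.0), np.int64(0)), (np.float64(219.0), np.int64(2)), (np.float64(219.0), np.int64(0)), (np.float64(220.0), np.int64(4)), (np.float64(220.0), np.int64(3)), (np.float64(221.0), np.int64(3)), (np.float64(222.0), np.int64(1)), (np.float64(222.0), np.int64(4)), (np.float64(223.0), np.int64(3)), (np.float64(223.0), np.int64(18)), (np.float64(224.0), np.int64(72)), (np.float64(224.0), np.int64(203)), (np.float64(225.0), np.int64(368)), (np.float64(226.0), np.int64(633)), (np.float64(226.0), np.int64(862)), (np.float64(227.0), np.int64(1099)), (np.float64(227.0), np.int64(1291)), (np.float64(228.0), np.int64(1223)), (np.float64(228.0), np.int64(1066)), (np.float64(229.0), np.int64(1080)), (np.float64(229.0), np.int64(970))]
```

View pics/w2.png

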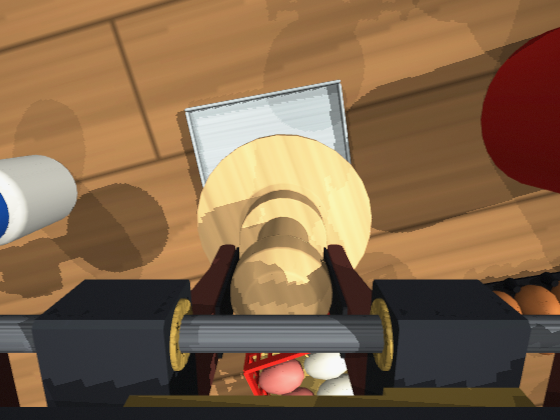

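The tamper is lifted and held. I check that its foot is level and where its axis sits relative to the TCP.

```bash
cat >> h.py <<'E'
def foot(W,zlo,zhi,cx,cy):
    x,y,z=W[...,0],W[...,1],W[...,2];dk=np.hypot(x-cx,y-cy)
    m=(dk<70)&(z>zlo)&(z<zhi);p=W[m]
    A=np.c_[p[:,0]-cx,p[:,1]-cy,np.ones(len(p))];k=np.ones(len(p),bool)
    for _ in range(5):
        s=np.linalg.lstsq(A[k],p[k,2],rcond=None)[0];r=p[:,2]-A@s;k=abs(r)<2.5
    c=cv2.minEnclosingCircle(p[k][:,:2].astype(np.float32))
    return s,k.sum(),r[k].std(),c
E
python3 - <<'E'
from h import *
print(foot(np.load("w1.npz")["W"],18,33,482.5,-173.3))
W=np.load("w2.npz")["W"];print(foot(W,215,245,482.5,-173.3))
W=np.load("w1.npz")["W"];x,y,z=W[...,0],W[...,1],W[...,2]
m=(z>11)&(z<19)&(np.hypot(x-478,y+178)<145);print(cv2.minAreaRect(np.c_[x[m],y[m]].astype(np.float32)))
E
```

```text
(array([-8.32024494e-03, -4.03957459e-03,  2.63998922e+01]), np.int64(4659), np.float64(1.3188389004867067), ((482.48394775390625, -173.1774444580078), 59.70354461669922))
(array([3.67623148e-02, 4.13055258e-03, 2.29323993e+02]), np.int64(9521), np.float64(1.3354719713363692), ((480.7895812988281, -173.6217041015625), 58.85432815551758))
((474.8852233886719, -181.60240173339844), (190.53155517578125, 190.3523712158203), 85.84783172607422)
```

>>> play_rows:
  increments: "0 0 0.01 0 0;0 0 0.02 0 0;0 0.001 0.025 0 0;0 0.001 0.025 0 0;0 0.001 0.025 0 0;0 0.001 0.025 0 0;0 0.001 0.025 0 0;0 0.001 0.025 0 0;0 0.001 0.025 0 0;0 0 0.025 0 0;0 0 0.025 0 0;0 0 0.025 0 0;0 0 0.025 0 0;0 0 0.02 0 0;0 0 0.015 0 0;0 0 0.01 0 0;0 0 0 0 0;0 0 0 0 0;0 0 0 0 0"

```text
t: 8.7
ee_pos: [489.6, 175.9, 263.2]
orientation: [-0.391, -3.117, 0.001]
ft_force: [-0.2, -0.2, -4.4]
width: 41.2
```

```bash
python3 - <<'E'
from h import *
from scipy.optimize import least_squares
im,W,d=cloud("wrist","w3.png");o=ctrl.get_obs();print(o["t"],o["ee_pos"],o["ft_force"],o["moment"],o["width"])
print(foot(W,215,245,489,176))
x,y,z=W[...,0],W[...,1],W[...,2];r=np.hypot(x-489,y-176)
m=(r<110)&(r>75)&(z>172)&(z<179);p=np.c_[x[m],y[m]]
s=least_squares(lambda q:np.maximum(np.abs(np.hypot(*(p-q[:2]).T)-93)-2,0),[489,176]);print("rim",s.x,len(p),s.cost)
m=(r<82)&(z>150)&(z<160);print("foll",np.median(z[m]) if m.any() else 0,m.sum())
im,W,d=cloud("scene","s3.png")
E
```

```text
8.75 [489.6822624  175.91287873 263.29945354] [ 0.22797171  0.25066556 -3.08478165] [ 0.02491119 -0.00019549 -0.00215213] 41.149701234004546
(array([3.66788873e-02, 6.22422155e-03, 2.28620581e+02]), np.int64(9490), np.float64(1.3325273054354436), ((485.823974609375, 176.29364013671875), 58.55953598022461))
rim [489.02481134 175.00873013] 7675 19184.357257242908
foll 154.16839999360818 2890
```

View pics/w3.png

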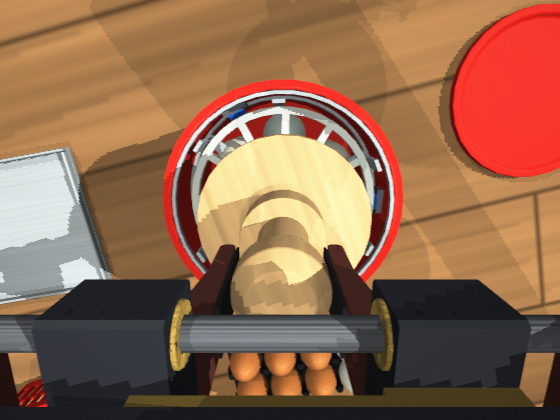

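The tamper is centred over the tub at about (284,185), with the follower rim visible evenly around it. I lower to just above the plate, then slow down.

>>> play_rows:
  increments: "0 0 -0.001 -0.01 0;0 0 0 -0.01 0;0 0 0 -0.01 0;0 0 0 -0.006 0;0 0 0 -0.004 0;0 0 0 0 0"

```text
t: 9.4
ee_pos: [489.3, 175.5, 222.5]
orientation: [-0.39, -3.116, 0.001]
ft_force: [-0.3, 0.8, -3.0]
width: 40.6
```

>>> play_rows:
  increments: "0 0 0 -0.002 0;0 0 0 -0.002 0;0 0 0 -0.002 0;0 0 0 -0.002 0;0 0 0 -0.002 0;0 0 0 0 0"

```text
t: 10.0
ee_pos: [489.6, 175.6, 213.1]
orientation: [-0.39, -3.117, 0.0]
ft_force: [-0.6, 0.5, -3.1]
width: 40.9
```

>>> play_rows:
  increments: "0 0 0 -0.002 0;0 0 0 -0.002 0;0 0 0 -0.002 0;0 0 0 -0.002 0;0 0 0 -0.002 0;0 0 0 0 0"

```text
t: 10.6
ee_pos: [489.7, 175.6, 203.2]
orientation: [-0.39, -3.117, 0.0]
ft_force: [0.5, -0.4, -1.1]
width: 40.8
```

>>> play_rows:
  increments: "0 0 0 -0.003 0;0 0 0 -0.003 0;0 0 0 -0.003 0;0 0 0 -0.003 0;0 0 0 0 0"

```text
t: 11.1
ee_pos: [489.6, 175.8, 190.8]
orientation: [-0.39, -3.117, -0.0]
ft_force: [1.2, -0.1, -1.5]
width: 41.3
```

>>> play_rows:
  increments: "0 0 0 -0.002 0;0 0 0 -0.002 0;0 0 0 -0.002 0;0 0 0 0 0"

```text
t: 11.5
ee_pos: [489.6, 175.7, 185.0]
orientation: [-0.39, -3.117, -0.0]
ft_force: [0.9, -0.5, -0.2]
width: 40.6
```

>>> play_rows:
  increments: "0 0 0 -0.002 0;0 0 0 -0.002 0;0 0 0 0 0"

```text
t: 11.8
ee_pos: [489.8, 175.8, 181.4]
orientation: [0.39, 3.117, 0.0]
ft_force: [-1.5, 0.1, 3.9]
width: 41.3
```

>>> play_rows:
  increments: "0 0 0 -0.002 0;0 0 0 -0.002 0;0 0 0 0 0"

```text
t: 12.1
ee_pos: [491.1, 177.7, 179.9]
orientation: [0.39, 3.114, 0.006]
ft_force: [-5.6, 5.6, 20.3]
width: 41.1
```

The force rose to 20 N with some lateral push, so I look before going on.

```bash
python3 - <<'E'
from h import *
im,W,d=cloud("wrist");o=ctrl.get_obs();print(o["ee_pos"],o["ft_force"],o["moment"],o["width"])
print(foot(W,130,160,489,176))
x,y,z=W[...,0],W[...,1],W[...,2];r=np.hypot(x-489,y-175)
m=(r<79)&(r>63)&(z>105)&(z<165);p=W[m];h,e=np.histogram(p[:,2],30);print(dict(zip(e.round(),h)))
im2,_,_=cloud("scene")
a=cv2.resize(im[50:330,130:450],(640,560));cv2.imwrite("pics/w4.png",a[:,:,::-1])
cv2.imwrite("pics/s4.png",cv2.resize(im2[120:260,280:410],(520,560),interpolation=2)[:,:,::-1])
E
```

```text
[491.09219236 177.66271004 179.85501697] [-5.10135379  5.47489373 20.52952848] [0.92559471 0.81542594 0.11750777] 41.320561566682755
(array([ 3.17291928e-02, -8.36390196e-03,  1.45748186e+02]), np.int64(9553), np.float64(1.3208394825551488), ((485.5234069824219, 176.33932495117188), 58.59977340698242))
{np.float64(105.0): np.int64(65), np.float64(106.0): np.int64(70), np.float64(107.0): np.int64(102), np.float64(108.0): np.int64(95), np.float64(109.0): np.int64(91), np.float64(110.0): np.int64(67), np.float64(112.0): np.int64(32), np.float64(113.0): np.int64(46), np.float64(114.0): np.int64(186), np.float64(115.0): np.int64(157), np.float64(116.0): np.int64(111), np.float64(117.0): np.int64(134), np.float64(118.0): np.int64(129), np.float64(119.0): np.int64(150), np.float64(120.0): np.int64(549), np.float64(121.0): np.int64(2159), np.float64(122.0): np.int64(1513), np.float64(123.0): np.int64(157), np.float64(125.0): np.int64(11), np.float64(126.0): np.int64(13), np.float64(127.0): np.int64(23), np.float64(128.0): np.int64(49), np.float64(129.0): np.int64(48), np.float64(130.0): np.int64(51), np.float64(131.0): np.int64(39), np.float64(132.0): np.int64(61), np.float64(133.0): np.int64(49), np.float64(134.0): np.int64(49), np.float64(135.0): np.int64(29), np.float64(136.0): np.int64(14)}
```

View pics/w4.png

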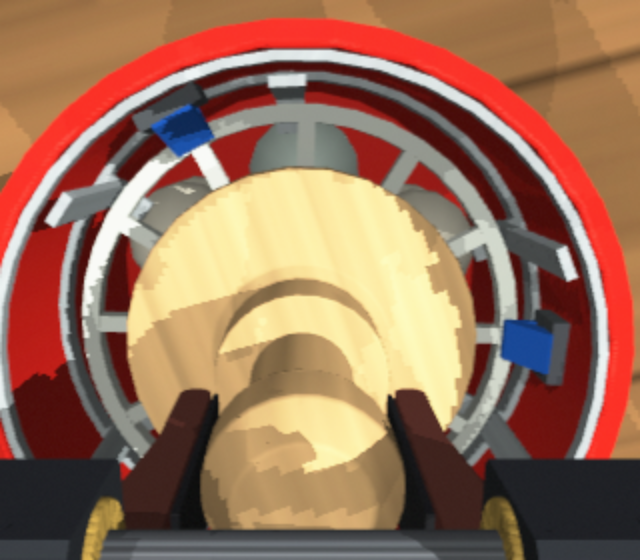

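Two bolts, at (182,130) and (528,342), are over the plate. The third is hidden behind the gripper on the +x side, and the foot slopes up toward +x. I check the follower's slope.

```bash
cat >> h.py <<'E'
def foll(W,zlo,zhi,rmin=63,cx=489,cy=175.5):
    x,y,z=W[...,0],W[...,1],W[...,2];r=np.hypot(x-cx,y-cy)
    m=(r<79)&(r>rmin)&(z>zlo)&(z<zhi);p=W[m];A=np.c_[p[:,0]-cx,p[:,1]-cy,np.ones(len(p))]
    k=abs(p[:,2]-np.median(p[:,2]))<6
    for _ in range(8):
        s=np.linalg.lstsq(A[k],p[k,2],rcond=None)[0];q=p[:,2]-A@s;k=abs(q)<2
    return s.round(4),k.sum(),q[k].std().round(2),p[k].min(0).round(),p[k].max(0).round()
E
python3 - <<'E'
from h import *
print(foll(np.load("top0.npz")["W"],145,165,0),foll(np.load("scene0.npz")["W"],145,165,0))
for c in("wrist","top","scene"):
    im,W,d=cloud(c);print(c,foll(W,110,140))
E
```

```text
(array([3.100000e-03, 4.700000e-03, 1.537337e+02]), np.int64(615), np.float64(1.11), array([411.,  97., 151.]), array([566., 254., 156.])) (array([9.700000e-03, 8.100000e-03, 1.542272e+02]), np.int64(412), np.float64(1.09), array([410.,  99., 151.]), array([549., 252., 157.]))
wrist (array([-1.2000e-03,  2.0000e-04,  1.2214e+02]), np.int64(4398), np.float64(0.74), array([410.,  97., 120.]), array([552., 254., 124.]))
top (array([-1.810000e-02, -1.480000e-02,  1.218387e+02]), np.int64(76), np.float64(1.08), array([413.,  98., 119.]), array([567., 224., 125.]))
scene (array([-2.810000e-02,  6.900000e-03,  1.212102e+02]), np.int64(26), np.float64(0.65), array([412.,  97., 120.]), array([512., 235., 124.]))
```

View pics/s4.png

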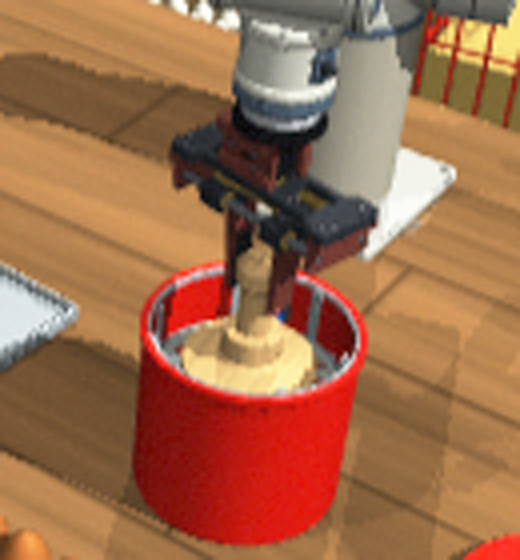

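The follower is level (slope under 0.002) with its underside at about 114 mm under about 23 N. I press slightly more, then ease off and check that it stays down.

>>> play_rows:
  increments: "0 0 0 -0.0005 0;0 0 0 -0.0005 0;0 0 0 0 0;0 0 0 0 0"

```text
t: 12.75
ee_pos: [491.2, 177.7, 179.8]
orientation: [0.389, 3.114, 0.007]
ft_force: [-8.7, 5.5, 28.4]
width: 41.4
```

>>> play_rows:
  increments: "0 0 0 0.002 0;0 0 0 0.002 0;0 0 0 0.004 0;0 0 0 0.006 0;0 0 0 0.01 0;0 0 0 0.02 0;0 0 0 0.02 0;0 0 0 0.02 0;0 0 0 0.01 0;0 0 0 0 0"

```text
t: 13.75
ee_pos: [490.3, 175.7, 271.7]
orientation: [0.39, 3.115, 0.001]
ft_force: [-0.3, 0.2, -3.8]
width: 41.4
```

```bash
python3 - <<'E'
from h import *
for c in("wrist","top","scene"):
    im,W,d=cloud(c);print(c,foll(W,105,160,0 if c!="wrist" else 40))
    if c=="wrist": w=W;cv2.imwrite("pics/w5.png",im[:,:,::-1])
o=ctrl.get_obs();print(o["t"],o["ee_pos"],o["ft_force"],foot(w,215,250,489,176))
E
```

```text
wrist (array([-8.000000e-04, -1.000000e-04,  1.246984e+02]), np.int64(1713), np.float64(0.78), array([410., 102., 123.]), array([504., 254., 127.]))
top (array([-2.400000e-03, -8.600000e-03,  1.249962e+02]), np.int64(93), np.float64(1.1), array([416.,  98., 123.]), array([567., 227., 127.]))
scene (array([ 1.170000e-02, -1.000000e-03,  1.250184e+02]), np.int64(230), np.float64(1.13), array([414.,  99., 122.]), array([523., 235., 127.]))
13.9 [488.94366251 175.34885309 269.27547049] [ 0.15670971 -0.49071816 -4.21944423] (array([ 3.33955441e-02, -1.20501871e-02,  2.37397547e+02]), np.int64(9607), np.float64(1.3480733697510872), ((486.602294921875, 173.90057373046875), 58.831687927246094))
```

The plate stays latched and level: top at about 125 mm, so underside at about 117 mm, agreed by all three cameras. I return the tamper.

>>> play_rows:
  increments: "0 0 -0.01 0 0;0 0 -0.02 0 0;0 -0.001 -0.025 0 0;0 -0.001 -0.025 0 0;0 -0.001 -0.025 0 0;0 -0.001 -0.025 0 0;0 -0.001 -0.025 0 0;0 -0.001 -0.025 0 0;0 -0.001 -0.025 0 0;0 -0.001 -0.025 0 0;0 -0.001 -0.025 0 0;0 -0.001 -0.025 0 0;0 0 -0.025 0 0;0 0 -0.02 0 0;0 0 -0.015 0 0;0 0 -0.01 0 0;0 0 -0.003 0 0;0 0 0 0 0;0 0 0 0 0"

```text
t: 15.8
ee_pos: [479.6, -176.8, 270.2]
orientation: [-0.389, -3.117, -0.001]
ft_force: [-0.1, -0.5, -2.8]
width: 40.9
```

>>> play_rows:
  increments: "0 0 0 -0.015 0;0 0 0 -0.02 0;0 0 0 -0.02 0;0 0 0 -0.02 0;0 0 0 -0.02 0;0 0 0 -0.02 0;0 0 0 -0.02 0;0 0 0 -0.02 0;0 0 0 -0.02 0;0 0 0 -0.015 0;0 0 0 -0.005 0;0 0 0 0 0;0 0 0 0 0"

```text
t: 17.1
ee_pos: [480.4, -177.3, 76.0]
orientation: [0.389, 3.116, -0.0]
ft_force: [-0.6, -0.1, -3.0]
width: 41.1
```

```bash
python3 - <<'E'
from h import *
im,W,d=cloud("wrist","w6.png");o=ctrl.get_obs();print(o["t"],o["ee_pos"],o["ft_force"],foot(W,20,55,478,-178))
E
```

```text
17.15 [ 480.45312732 -177.41523637   76.19647384] [ 0.79083064  0.41508483 -3.37488725] (array([ 2.89657538e-02, -1.12267523e-02,  4.17371934e+01]), np.int64(9575), np.float64(1.3430723072946533), ((477.5567932128906, -179.06861877441406), 58.935123443603516))
```

View pics/w6.png

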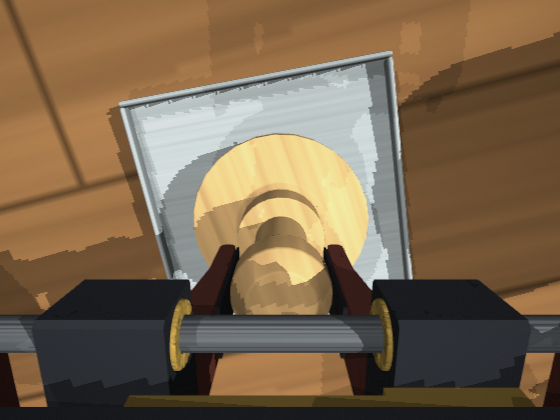

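The foot is inside the tray rim at (280,205), about 15 mm above its resting height. I lower it slowly to contact.

>>> play_rows:
  increments: "0 0 0 -0.004 0;0 0 0 -0.004 0;0 0 0 -0.003 0;0 0 0 -0.002 0;0 0 0 -0.001 0;0 0 0 0 0"

```text
t: 17.75
ee_pos: [479.4, -177.5, 62.0]
orientation: [-0.39, -3.117, 0.0]
ft_force: [-4.1, 0.2, 8.7]
width: 40.8
```

>>> play_rows:
  increments: "0 0 0 -0.001 0;0 0 0 -0.001 0;0 0 0 0 0"

```text
t: 18.05
ee_pos: [479.2, -177.7, 61.7]
orientation: [-0.39, -3.117, 0.001]
ft_force: [-11.5, 1.4, 30.2]
width: 41.2
```

>>> play_rows:
  increments: "0 0 0 0.001 0;0 0 0 0.001 0;0.5 0 0 0 0;0.7 0 0 0 0;1 0 0 0 0;1 0 0 0 0;1 0 0 0 0;1 0 0 0 0;1 0 0 0 0;1 0 0 0 0;1 0 0 0 0;1 0 0 0 0"

```text
t: 19.25
ee_pos: [479.7, -177.4, 61.4]
orientation: [0.39, 3.117, -0.0]
ft_force: [-0.8, 0.2, -0.6]
width: 87.9
```

>>> play_rows:
  increments: "1 0 0 0.01 0;1 0 0 0.01 0;1 0 0 0.02 0;1 0 0 0.02 0;1 0 0 0.03 0;1 0 0 0.03 0;1 0 0 0.03 0;1 0 -0.02 0.01 0;1 0 -0.02 0 0;1 0 0 0 0;1 0 0 0 0"

```text
t: 20.35
ee_pos: [479.4, -217.3, 221.8]
orientation: [0.391, 3.117, 0.0]
ft_force: [0.1, -0.4, 0.6]
width: 87.5
```

```bash
python3 - <<'E'
from h import *
im,W,d=cloud("wrist");o=ctrl.get_obs();print(o["t"],o["ee_pos"],o["ft_force"],o["width"],foot(W,15,35,479,-178))
x,y,z=W[...,0],W[...,1],W[...,2];m=(np.hypot(x-479,y+178)<60)&(z>120)&(z<145);print("knob",cv2.minEnclosingCircle(np.c_[x[m],y[m]].astype(np.float32)),np.median(z[m]))
for c in("top","scene"):
    im,W,d=cloud(c,c+"7.png");print(c,foll(W,105,160,0))
E
```

```text
20.4 [ 479.31289911 -216.87540138  221.49973521] [ 0.61821789  0.72692845 -0.76128679] 87.80219094998095 (array([-8.56796200e-03, -3.51938870e-03,  2.63566247e+01]), np.int64(4669), np.float64(1.3156292136282872), ((478.66766357421875, -180.00502014160156), 59.745018005371094))
knob ((478.384521484375, -179.7476806640625), 20.97735595703125) 133.11846632001863
top (array([1.60000e-03, 6.70000e-03, 1.24619e+02]), np.int64(520), np.float64(1.12), array([413.,  99., 122.]), array([567., 254., 127.]))
scene (array([ 9.000000e-04, -6.000000e-03,  1.247081e+02]), np.int64(240), np.float64(1.07), array([411.,  99., 123.]), array([521., 235., 127.]))
```

View pics/top7.png

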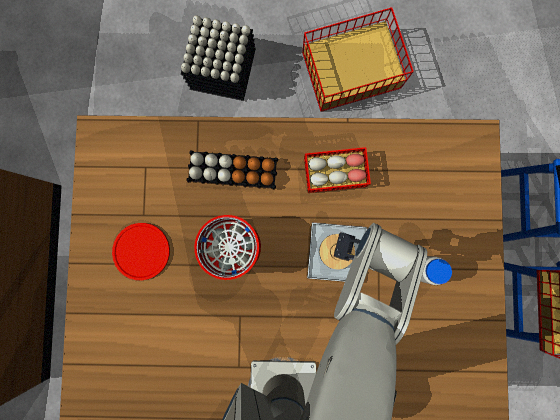

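The plate is down and level at (228,246), the tamper stands in its tray, and the bystanders are in place. I hand in.

```bash
python3 -c "
from workcell import ctrl
print(ctrl.close_job())"
```

```text
the job is handed in; nothing more can be done
None
```

I pressed the follower down with the tamper until it latched, stood the tamper back in its tray and handed the job in at about 20.4 s. The interface reports no verdict.

- **Press:** contact force peaked at about 30 N at the readings, well under the 60 N limit. The force readings were too sparse to show the drop when the bolts snap.
- **Follower:** after release it stayed down by itself, underside at about 117 mm and level within 0.01 rad from the top and scene cameras. I saw two of the three bolts over its edge. The third was hidden, so I inferred it from the plate staying level.
- **Tamper:** it stands upright within 0.01 rad, about 4 mm from the tray's centre. It had tilted about 0.04 rad in the grip but levelled when set down.
- **Finger opening:** it read 41 mm on the 30 mm waist, and I did not resolve why. The grip held.
- **Everything else:** the gripper is open and clear. The lid, egg tray and basket look unmoved in the last top view. The salt jar was partly hidden by the arm, but nothing went near it.

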